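Stir the charge of a polishing tumbler under the bench lamp

ROBOT

A 6-joint arm with a two-finger parallel gripper is mounted at the origin on the work surface. World frame = base frame: x ahead of the robot, y to its left, z up, the work surface at z = 0. Lengths are in m, angles in rad, forces in N, time in s.
With the tool pointing down it reaches from about 0.35 to 0.725 m from the base axis. Payload 6 kg.
Tool frame: the origin (TCP) lies at the very end of the fingers, on their centre line; the grasp point (between the pads) lies 19 mm behind it; x points along the fingers, y is the direction in which the jaws open and shut, and the axes are right-handed (so a half turn about x gives the same grasp; the last joint's range is limited). The gripper opens to 85 mm and grips with 20 to 120 N. Pads are 22 mm wide; open, the fingers measure 114 mm over their backs; the gripper's body (76 mm by 85 mm) begins 54 mm behind the grasp point. The pads swing forward as they close: fully open they stand 13 mm farther back than shut.
Start: joints at [1.587, 0.04, 0.085, 0, -1.615, -0.334], TCP at [0.187, 0.57, 0.231] pointing down, gripper open.
Joint ranges: [-2.56, 2.56], [-1.29, 2.01], [-1.08, 1.49], [-3.29, 1.98], [-2.81, -0.18], [-2.99, 2.99]. Speed limits (rad/s): [2.57, 2.57, 3.01, 3.14, 3.14, 3.14].

INTERFACE

Orientations are given as a unit quaternion [w, x, y, z].
In Python, from workcell import sense, read_camera, camera_params, job_done, search_frame gives the robot as it stands.
- The arm moves only by the shell command python3 -m jog 'ROWS' [OPENING] [FORCE]. ROWS is text: rows parted by semicolons, each of 4 numbers parted by spaces: the shift along the tool's x, y, z normalised to -1 to 1, where 1 is 0.05 m, then the turn about the tool's x normalised to -1 to 1, where 1 is 8 degrees. A call has 1 to 10 rows; each row shifts and turns the commanded pose from where the row before left it, along the tool's axes as they then stand; what a row does not reach is not made up. A row lasts 1/10 s, in which the tool goes at most 50 mm and 8.59 degrees, less where a joint would pass 70% of its speed; a pose out of reach is approached as far as the arm can. A call with a number of a shift or a turn outside -1 to 1 is refused whole. A call with a gripper value outside its range is refused whole. OPENING is the closure, from -1 (fully open) to 1 (shut), set as the call begins (- or left out, the last holds). The fingers move at their own pace and stop on an object; FORCE is the grip in N (left out, the last holds). Time passes only in rows, so rows that do not move let the fingers close. It gives the time, the measured TCP pose, the force and the opening at its end, in the units of the state.
- sense(): the state, without advancing time (a new reading comes with each control period).
- read_camera(name): name is "scene" or "top" or "wrist"; returns the picture (420x560x3 uint8, blue, green, red); there is no depth.
- camera_params(name): a dict with "K" (3x3 intrinsics, pixels), "eye" and "orientation" of the camera in the world. Camera axes: x right, y down, z forward; pixel columns grow to the right and rows downward; lengths in m; the calibration is good to about 2 mm. A picture is of the moment at which its call begins: read the wrist's pose just before it. camera_params takes no time and is no camera call; for the wrist camera it gives the pose at the moment of the call.
- job_done(): hands the job in, once; it reports no verdict.
Trained networks look in the newest picture that a camera, given by its name, has taken for a name from the list of things; names that differ only in an ending like _2 or _b are one class to them, and where a whole thing is asked for, a point or a joint stands for the part that bears it (a point fixed in the world has none). Each returns a list of dicts, best first, with "p" (0 to 1); they miss things now and then, are a little off and sometimes report something else, mostly with a low value. They report only what shows in the picture. A call takes as long as a camera call.
- search_frame(camera, target): "point" ([x, y, z] in m, in the coordinates of the camera as it stood for that picture, good to about 4 mm: the middle of the surface that is visible of it).
The state is a dict: "clock": time; "qpos": joint angles; "joint_vel": joint speeds; "joint_efforts": joint torques, N m; "position": TCP position; "tool_rot": TCP orientation; "ft_force": force on the tool from outside, world axes, zero at the start; "ft_torque": the same for the moment, N m; "width": opening from 0.0 (shut) to 1.0 (fully open).
Only numpy, scipy, OpenCV 4.12 (cv2) and the standard library are available. Lean on these libraries where they do the work, as an engineer would, in place of code of your own. Each camera call takes 0.05 s, during which the arm holds its last target. There are 200 camera calls.

TASK

Take the wooden stick from its square steel holder, put its foot down to just above the bowl floor at the near (robot) side of the tumbler bowl, and stir the balls and nuts two full turns clockwise (seen from above) round the post, midway between post and wall and down in the charge all the way, so that it is shifted in every part of the bowl. Slant the stick, top towards the robot, so that nothing touches the lamp bar above; do not ram the stick against the bowl, spill anything out of it or shift the other things on the bench. Then lower the stick back into its holder, without dropping it in, and leave it standing there.

Things in the scene. Friction and masses are not known exactly. Their poses are not given: they have to be found in the camera images.
- tumbler: small vibratory polishing tumbler, fixed: round blue motor base with a grey open bowl, lid off. Origin: centre of its underside, on the bench; x points away from the robot, y to its left, z up (never turned). The bowl is a ring trough round a thin central post; rim at z = 134 mm, outer radius 97 mm, inner radius 92 mm
- trough (a point): centre of the bowl at the level of its flat floor (80 mm above the bench), inside the central post. The floor reaches from the post (radius 12 mm at its foot, 8 mm above; a thin stud on it ends 47 mm above the floor) to the wall at radius 78 mm, which flares to radius 92 mm at the rim, 54 mm higher. Stirring at radius 45 mm leaves the balls room to pass on both sides
- lamp: LED bench lamp, fixed: grey foot plate 110 x 150 mm behind the tumbler, a post and a slim aluminium light bar that crosses right above the bowl. Origin: centre of the foot's underside; axes as the tumbler's. The bar runs along y (366 mm long), spans x -171 to -125 mm, z 280 to 303 mm; a level arm 16 mm wide at z 302 mm joins it to the post (at x = y = 0, z up to 308 mm)
- bar_edge (a point): middle of the bar's lower edge nearest the robot, 280 mm above the bench, 15 to 25 mm beyond the bowl's centre. A gripper held upright over the far half of the bowl would hit the bar: the stick goes in slanting, top towards the robot; 25 to 33 degrees from vertical suits all the way round (much more fouls the near rim when the foot is at the near side)
- holder: stick holder, fixed: 50 mm square steel tube standing upright on a 100 x 80 mm plate, open on top. Origin: centre of the plate's underside; z up. Tube: inside 44 x 44 mm (sides along the holder's x and y), floor at z = 6 mm, rim at z = 106 mm. Stands to the left or to the right of the tumbler, turned up to 30 degrees
- stick: plain beech stirring stick, 250 mm long, square section 14 x 14 mm, 30 to 55 g. Origin: centre of its foot (lower end); z runs up along it. It starts in the holder, leaning 18 degrees towards the holder's -x side (roughly towards the robot). Can be gripped across its sides (closing along its y), about 210 mm from the foot, the tool's axis along the stick
- spray_can: bystander: grey spray can, diameter 58 mm, 170 mm tall, on the other side of the tumbler from the holder; origin: centre of its underside
- mug: bystander: white mug, diameter 78 mm, 88 mm tall; origin: centre of its underside
- screwdriver: bystander: screwdriver lying on the bench between robot and tumbler; origin: about its middle
- wrench: bystander: spanner lying on the bench at the left; origin: about its middle
- lid: bystander: the tumbler's flat whitish lid, diameter 196 mm, 14 mm thick (18 mm over its button), lying on the bench; origin: centre of its underside
- ball1_center (a point): white porcelain polishing ball, diameter 25 mm, about 20 g, in the bowl; this point is its centre. The eight pieces start in one loose layer all round the post, with a free spot for the stick at the side nearest the robot; in the list they follow one another anticlockwise from there
- nut1: steel hex nut, 21 mm across flats, 13 mm thick, about 25 g, in the bowl; origin: centre of its underside
- ball2_center (a point): white porcelain polishing ball, diameter 25 mm, about 20 g, in the bowl; this point is its centre
- ball3_center (a point): white porcelain polishing ball, diameter 25 mm, about 20 g, in the bowl; this point is its centre
- ball4_center (a point): white porcelain polishing ball, diameter 25 mm, about 20 g, in the bowl; this point is its centre
- nut2: steel hex nut, 21 mm across flats, 13 mm thick, about 25 g, in the bowl; origin: centre of its underside
- ball5_center (a point): white porcelain polishing ball, diameter 25 mm, about 20 g, in the bowl; this point is its centre
- ball6_center (a point): white porcelain polishing ball, diameter 25 mm, about 20 g, in the bowl; this point is its centre

How it is judged:
On the way, in this order (a step that is already met when the one before it is completed fails the run):
1. the stick's foot is down in the ring at the near side (z of stick in the frame of tumbler below 0.096 m and horizontal distance between stick and tumbler below 0.072 m and x of stick in the frame of tumbler below -0.026 m and y of stick in the frame of tumbler between -0.026 and 0.026 m), for 0.04 s.
2. stirred clockwise to the left (z of stick in the frame of tumbler below 0.096 m and horizontal distance between stick and tumbler below 0.072 m and y of stick in the frame of tumbler above 0.026 m and x of stick in the frame of tumbler between -0.026 and 0.026 m), for 0.04 s.
3. stirred on to the far side (z of stick in the frame of tumbler below 0.096 m and horizontal distance between stick and tumbler below 0.072 m and x of stick in the frame of tumbler above 0.026 m and y of stick in the frame of tumbler between -0.026 and 0.026 m), for 0.04 s.
4. stirred on to the right (z of stick in the frame of tumbler below 0.096 m and horizontal distance between stick and tumbler below 0.072 m and y of stick in the frame of tumbler below -0.026 m and x of stick in the frame of tumbler between -0.026 and 0.026 m), for 0.04 s.
5. back at the near side: one turn (all of step 1), for 0.04 s.
6. second turn: left (all of step 2), for 0.04 s.
7. second turn: far side (all of step 3), for 0.04 s.
8. second turn: right (all of step 4), for 0.04 s.
9. second turn completed at the near side, and in every quarter of the bowl the charge has been shifted: of the two pieces that started there at least one lies more than 12 mm from its start (all of step 5 and distance of any of ball1_center, nut1 from where it was at the start of the episode above 0.012 m and distance of any of ball2_center, ball3_center from where it was at the start of the episode above 0.012 m and distance of any of ball4_center, nut2 from where it was at the start of the episode above 0.012 m and distance of any of ball5_center, ball6_center from where it was at the start of the episode above 0.012 m), for 0.04 s.
10. the stick is lowered, still held, into the holder until its foot is within 40 mm of the floor of the tube (x of stick in the frame of holder between -0.022 and 0.022 m and y of stick in the frame of holder between -0.022 and 0.022 m and z of stick in the frame of holder below 0.046 m and contact force between the fingers and stick above 0.5 N), for 0.05 s.
At the end, for the whole second after the job is handed in: the stick stands released and at rest in the holder tube (foot within 22 mm of the tube's middle in the holder's x and y and within 16 mm of its floor, leaning less than 26 degrees), and all six balls and both nuts lie in the bowl (x of stick in the frame of holder between -0.022 and 0.022 m and y of stick in the frame of holder between -0.022 and 0.022 m and z of stick in the frame of holder below 0.022 m and angle between stick's own z axis and vertical below 0.45 rad and linear speed of stick below 0.02 m/s and horizontal distance between each of ball1_center, nut1, ball2_center, ball3_center, ball4_center, nut2, ball5_center, ball6_center and tumbler below 0.09 m and height (world z) of ball1_center between 0.07 and 0.12 m and height (world z) of nut1 between 0.07 and 0.12 m and height (world z) of ball2_center between 0.07 and 0.12 m and height (world z) of ball3_center between 0.07 and 0.12 m and height (world z) of ball4_center between 0.07 and 0.12 m and height (world z) of nut2 between 0.07 and 0.12 m and height (world z) of ball5_center between 0.07 and 0.12 m and height (world z) of ball6_center between 0.07 and 0.12 m); the robot touches nothing.
It fails at once if a ball or nut leaves the bowl (horizontal distance between any of ball1_center, nut1, ball2_center, ball3_center, ball4_center, nut2, ball5_center, ball6_center and tumbler above 0.096 m).
It fails at once if the lamp is touched (more than 1 N) (contact force between lamp and anything else above 1 N).
It fails at once if the stick is rammed against the bowl or post (more than 40 N) (contact force between stick and tumbler above 40 N).
It fails at once if a bystander (spray can, mug, screwdriver, wrench, lid) is shifted more than 20 mm (distance of any of spray_can, mug, screwdriver, wrench, lid from where it was at the start of the episode above 0.02 m).
It also fails if it takes over 64 s, if anything falls off the work surface, if the arm or the gripper's body presses on something with over 40 N, if the wrist force passes 120 N, or if a joint passes its speed limit or range.

## Working session

There is one attempt and no reset: what is moved stays moved. The work goes in short steps, Python scripts to look and compute and a shell command to move; the robot and the scene stay as the last step left them, time stands still between calls to the robot, and variables do not carry over. Pictures are saved under pics/ and viewed, about 8 in all and at most 12, crops included, and the job is handed in when it is done.

```bash
ls; mkdir -p pics; cat > h.py <<'E'
import numpy as np, cv2
from scipy.spatial.transform import Rotation as R
from workcell import sense, read_camera, camera_params, search_frame
def rot(q): return R.from_quat(np.array(q)[[1,2,3,0]])
def cam(n):
    p=camera_params(n); return np.array(p['K']),np.array(p['eye']),rot(p['orientation']).as_matrix()
def find(n,t,k=2):
    K,e,M=cam(n); return [(round(d['p'],2),np.round(e+M@np.array(d['point']),3)) for d in search_frame(n,t)[:k]]
def proj(n,P):
    K,e,M=cam(n); c=(np.atleast_2d(P)-e)@M; u=c@K.T; return u[:,:2]/u[:,2:]
def ray(n,uv,z):
    K,e,M=cam(n); d=M@np.linalg.solve(K,[uv[0],uv[1],1]); return e+d*(z-e[2])/d[2]
E
python3 - <<'E'
from h import *
s=sense(); print(s['clock'],s['position'],rot(s['tool_rot']).as_matrix().round(3),s['width'])
for n in ['scene','top']:
    im=read_camera(n); cv2.imwrite(f'pics/{n}0.png',im)
    print(n,cam(n)[1], cam(n)[2][:,2].round(2))
    for t in ['tumbler','trough','bar_edge','holder','stick','spray_can','mug','lid']: print(t,find(n,t))
print(sense()['clock'])
E
```

```text
pics
0.0 [0.18731304 0.56966557 0.23026408] [[-0.    -0.312 -0.95 ]
 [-0.002 -0.95   0.312]
 [-1.     0.002 -0.   ]] 0.9989136967297738
scene [ 1.07644177 -0.30119776  0.82864583] [-0.57  0.36 -0.74]
tumbler [(0.97, array([0.592, 0.011, 0.083])), (0.51, array([0.57 , 0.076, 0.099]))]
trough [(0.61, array([0.594, 0.016, 0.083])), (0.3, array([ 0.606, -0.037,  0.098]))]
bar_edge [(0.93, array([0.694, 0.029, 0.294]))]
holder [(0.81, array([ 0.487, -0.235,  0.04 ]))]
stick [(0.61, array([ 0.439, -0.243,  0.176]))]
spray_can [(0.94, array([0.47 , 0.24 , 0.163]))]
mug [(0.95, array([0.658, 0.242, 0.057])), (0.39, array([0.609, 0.375, 0.009]))]
lid [(0.81, array([ 0.704, -0.303,  0.017]))]
top [0.41359261 0.02753107 1.01648771] [ 0.19  0.02 -0.98]
tumbler [(0.88, array([0.577, 0.009, 0.079]))]
trough [(0.9, array([0.576, 0.012, 0.081])), (0.36, array([0.433, 0.025, 0.025]))]
bar_edge [(0.63, array([0.64 , 0.034, 0.304])), (0.62, array([0.634, 0.032, 0.102]))]
holder [(0.64, array([ 0.471, -0.229,  0.006]))]
stick [(0.69, array([ 0.444, -0.243,  0.174]))]
spray_can [(0.75, array([0.462, 0.231, 0.174]))]
mug [(0.81, array([0.648, 0.244, 0.031]))]
lid [(0.76, array([ 0.692, -0.303,  0.014]))]
0.9
```

View pics/top0.png

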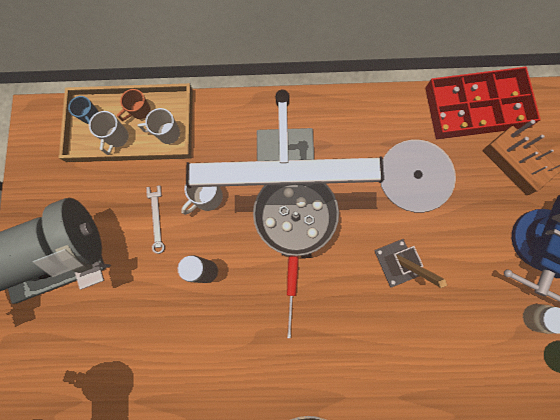

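View pics/scene0.png

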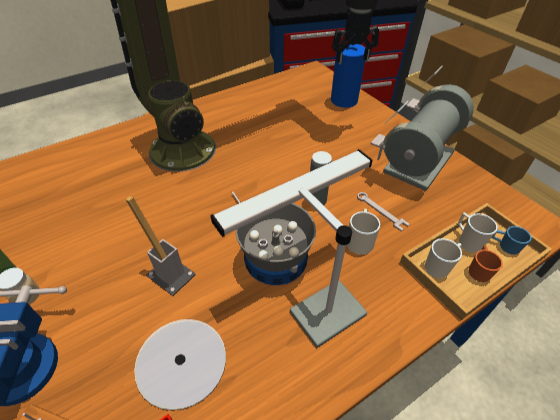

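```bash
python3 - <<'E'
from h import *
im=cv2.imread('pics/top0.png')
a=cv2.resize(im[230:295,365:455],None,fx=5,fy=5,interpolation=cv2.INTER_CUBIC)
b=cv2.resize(im[150:260,248:343],None,fx=3.6,fy=3.6,interpolation=cv2.INTER_CUBIC)
o=np.zeros((400,800,3),np.uint8); o[:a.shape[0],:a.shape[1]]=a; o[:b.shape[0],455:455+b.shape[1]]=b
cv2.imwrite('pics/crop1.png',o)
E
```

```text
(no output)
```

View pics/crop1.png

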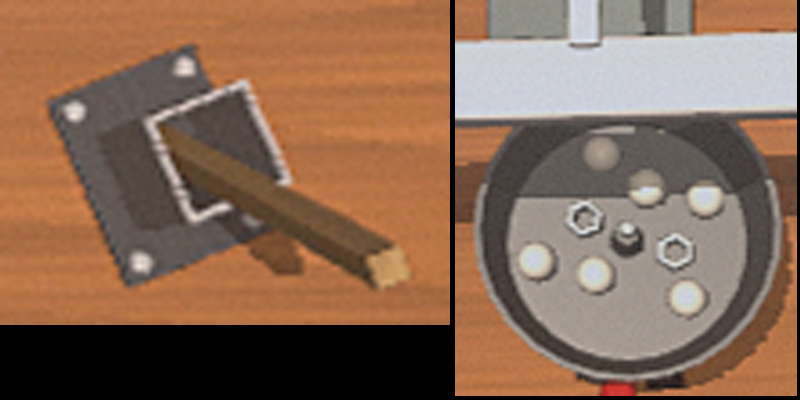

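```bash
python3 - <<'E'
from h import *
r=lambda u,v,z: ray('top',(u,v),z).round(4)
c=[r(u,v,.106) for u,v in [(414.4,247.4),(395.4,254.4),(403.6,273.6),(422.6,266)]]
print('rim',c,'mean',np.mean(c,0))
for i in range(4):
    d=c[(i+1)%4]-c[i]; print(np.linalg.norm(d),np.degrees(np.arctan2(d[1],d[0])))
print('plate',r(375,250.4,.004),r(391,287,.004),r(404,239.6,.004))
print('sticktop',r(442.8,283.6,.006+250e-3*np.cos(np.radians(18))))
print('stud',r(295.8,213.3,.127))
for z,p in [(.134,(254.4,213)),(.134,(338.3,210)),(.134,(296,255.6))]: print('rim',r(*p,z))
print('bar',r(296,183.9,.28))
E
```

```text
rim [array([ 0.4972, -0.2525,  0.106 ]), array([ 0.4824, -0.2086,  0.106 ]), array([ 0.4392, -0.2235,  0.106 ]), array([ 0.455 , -0.2672,  0.106 ])] mean [ 0.46845 -0.23795  0.106  ]
0.046327637539594 108.63049679919284
0.045697374103989837 -160.97030666185952
0.04646859154310576 -70.12223584793497
0.04468702272472397 19.205333965656827
plate [ 0.5014 -0.1847  0.004 ] [ 0.41  -0.218  0.004] [ 0.5269 -0.2594  0.004 ]
sticktop [ 0.415  -0.2574  0.2438]
stud [0.5791 0.0139 0.127 ]
rim [0.581  0.1073 0.134 ]
rim [ 0.5827 -0.0816  0.134 ]
rim [0.483  0.0164 0.134 ]
bar [0.6075 0.0142 0.28  ]
```

```bash
python3 -m jog '-.12 .63 -.58 0;-.12 .63 -.58 0;-.12 .63 -.58 0;-.12 .63 -.58 0;-.12 .63 -.58 0;-.12 .63 -.58 0;-.12 .63 -.58 0;-.12 .63 -.58 0;-.12 .63 -.58 0;-.12 .63 -.58 0'; python3 -m jog '-.12 .63 -.58 0;-.12 .63 -.58 0;0 .82 -.33 0;0 .82 -.33 0;0 .82 -.33 0;0 .82 -.33 0;0 .82 -.33 0;0 .82 -.33 0;0 .82 -.33 0;0 .82 -.33 0'; python3 -m jog '0 0 0 1;0 0 0 1;0 0 0 1;0 0 0 1;0 0 0 1;0 0 0 1;0 0 0 1;0 0 0 1;0 0 0 1;0 0 0 1';python3 -m jog '0 0 0 1;0 0 0 1;0 0 0 1;0 0 0 1;0 0 0 1;0 0 0 1;0 0 0 1;0 0 0 .8;0 0 0 0'
python3 - <<'E'
from h import *
s=sense(); print(s['clock'],s['position'],s['qpos'],rot(s['tool_rot']).as_matrix().round(3))
print(cam('wrist')[1:])
im=read_camera('wrist');cv2.imwrite('pics/w1.png',im)
print(find('wrist','stick'),find('wrist','holder'))
read_camera('top');print(find('top','stick'))
c=np.array([.4685,-.238]); h=np.array([.9426,.334])
P=[[*(c+h*x),z] for x,z in [(-.022,.106),(-.0496,.208),(-.062,.246)]]; print(proj('wrist',P))
E
```

```text
clock: 1.9
position: [0.3648, 0.1784, 0.292]
tool_rot: [-0.112, 0.698, -0.111, -0.698]
ft_force: [0.1, -0.4, -0.0]
width: 0.997
clock: 2.9
position: [0.4225, -0.2527, 0.3036]
tool_rot: [-0.112, 0.699, -0.112, -0.698]
ft_force: [1.3, 0.8, -0.3]
width: 1.0
clock: 3.9
position: [0.4228, -0.2507, 0.3035]
tool_rot: [0.536, -0.461, 0.536, 0.461]
ft_force: [0.1, 0.6, -0.4]
width: 1.003
clock: 4.8
position: [0.4228, -0.2507, 0.3034]
tool_rot: [0.697, -0.119, 0.697, 0.119]
ft_force: [0.0, -0.7, -0.4]
width: 0.999
4.8 [ 0.42279406 -0.2506771   0.30344937] [-1.23839257e-01 -2.28310329e-01 -3.33743590e-02  9.57119647e-05
 -1.76550781e+00 -1.10937938e+00] [[ 0.    -0.331  0.944]
 [-0.     0.944  0.331]
 [-1.    -0.     0.   ]]
(array([ 0.3509005 , -0.27558481,  0.44582083]), array([[-3.31675932e-01,  9.00578746e-01,  2.80978644e-01],
       [ 9.43393383e-01,  3.16611360e-01,  9.88239464e-02],
       [ 3.77151413e-05,  2.97850918e-01, -9.54612397e-01]]))
[(0.84, array([ 0.413, -0.256,  0.251])), (0.47, array([ 0.521, -0.018,  0.078]))] [(0.96, array([ 0.452, -0.237,  0.03 ]))]
[]
[[275.28272552 203.42258092]
 [273.7479271  207.26687122]
 [272.76284731 206.27973611]]
```

View pics/w1.png

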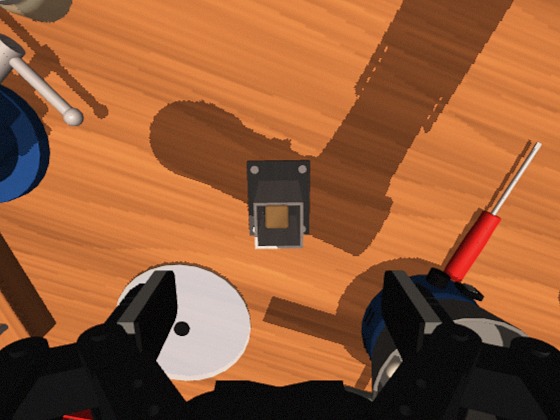

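```bash
python3 -m jog '.38 -.02 .05 0;.38 0 0 0;.38 0 0 0;.38 0 0 0;.38 0 0 0;.38 0 0 0;0 0 0 0'; python3 -m jog '0 0 0 0;0 0 0 0;0 0 0 0;0 0 0 0;0 0 0 0;0 0 0 0;0 0 0 0;0 0 0 0;0 0 0 0;0 0 0 0' 1 90; python3 -m jog '-.1 0 -.03 0;-.2 0 -.03 0;-.3 0 0 0;-.4 0 0 0;-.4 0 0 0;-.4 0 0 0;-.4 0 0 0;-.4 0 0 0;-.3 0 0 0;0 0 0 0'
python3 - <<'E'
from h import *
s=sense(); print(s['clock'],s['position'],s['width'])
cv2.imwrite('pics/s2.png',read_camera('scene')[100:300,60:340]);
print(find('scene','stick'))
E
```

```text
clock: 5.75
position: [0.4244, -0.2503, 0.1865]
tool_rot: [0.696, -0.119, 0.698, 0.12]
ft_force: [-0.3, 0.1, 0.6]
width: 0.999
clock: 6.75
position: [0.4256, -0.2509, 0.1897]
tool_rot: [0.697, -0.119, 0.697, 0.119]
ft_force: [-1.5, 1.1, 3.3]
width: 0.149
clock: 7.75
position: [0.4229, -0.2524, 0.3377]
tool_rot: [0.698, -0.12, 0.696, 0.118]
ft_force: [0.0, -0.5, -1.2]
width: 0.154
7.75 [ 0.42291236 -0.25236928  0.33774805] 0.15367117078163653
[(0.89, array([ 0.446, -0.241,  0.28 ]))]
```

View pics/s2.png

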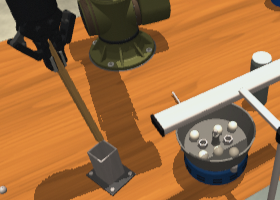

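```bash
python3 - <<'E'
from h import *
im=cv2.imread('pics/s2.png')
cv2.imwrite('pics/s2z.png',cv2.resize(im[20:200,20:140],None,fx=4,fy=4,interpolation=cv2.INTER_CUBIC)[:600])
t=np.array([.4229,-.2524,.3377+.019]);h=np.array([.944,.331,0])
for a in (12,15,18,22,26):
  P=[t+L*(h*np.sin(np.radians(a))-np.array([0,0,1])*np.cos(np.radians(a))) for L in (.1,.2,.21)]
  print(a,((proj('scene',P)-[80,120])*4).round(0).tolist())
E
```

```text
12 [[223.0, 321.0], [294.0, 458.0], [300.0, 471.0]]
15 [[229.0, 324.0], [305.0, 464.0], [312.0, 477.0]]
18 [[234.0, 326.0], [315.0, 469.0], [323.0, 482.0]]
22 [[241.0, 328.0], [329.0, 475.0], [337.0, 488.0]]
26 [[247.0, 330.0], [342.0, 479.0], [351.0, 493.0]]
```

View pics/s2z.png

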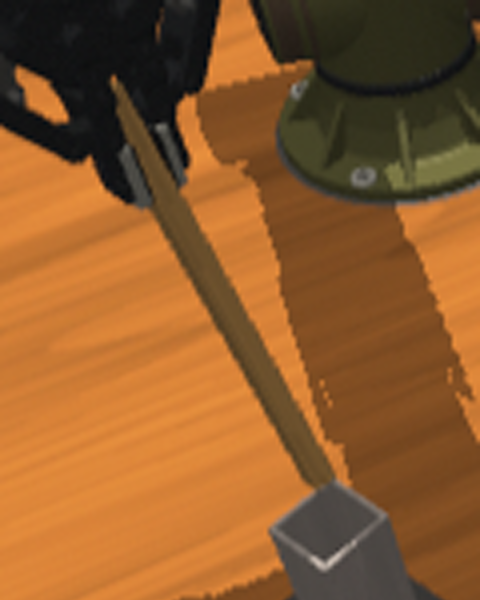

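```bash
python3 -m jog '-.1 0 0 .8;-.1 0 0 .8;0 0 0 .81;0 .76 .133 0;0 .76 .133 0;0 .76 .133 0;0 .76 .133 0;0 .76 .133 0;0 .76 .133 0;0 .76 .133 0'; python3 -m jog '0 0 0 0;0 0 0 0'
python3 - <<'E'
from h import *
s=sense(); print(s['clock'],s['position'],s['width'],rot(s['tool_rot']).as_matrix().round(3).tolist(),s['qpos'])
im=read_camera('scene'); a=im[150:300,190:350]
im2=read_camera('wrist')
print(find('scene','stick'))
o=np.zeros((600,800,3),np.uint8); a=cv2.resize(a,None,fx=3,fy=3,interpolation=cv2.INTER_CUBIC); o[:450,:480]=a; b=im2[60:380,120:440]; o[:320,480:800]=b
cv2.imwrite('pics/s3.png',o)
t=np.array(s['position'])+[0,0,.019]
P=[t+L*np.array([np.sin(.314),0,-np.cos(.314)]) for L in (.1,.212)]
print('scene crop',((proj('scene',P+[[.58,.0135,.127]])-[190,150])*3).round(0).tolist(),'wrist crop',(proj('wrist',P+[[.58,.0135,.127]])-[120,60]+[480,0]).round(0).tolist())
E
```

```text
clock: 8.85
position: [0.4683, 0.0159, 0.3434]
tool_rot: [0.707, -0.001, 0.708, 0.001]
ft_force: [0.1, -0.8, -0.0]
width: 0.148
clock: 9.05
position: [0.4685, 0.0149, 0.3432]
tool_rot: [0.706, -0.002, 0.708, 0.001]
ft_force: [0.4, 0.1, 0.5]
width: 0.148
9.05 [0.46848707 0.01492849 0.3432362 ] 0.1481734037391786 [[-0.002, -0.004, 1.0], [-0.001, 1.0, 0.004], [-1.0, -0.001, -0.002]] [ 4.64404546e-01 -2.63776151e-01  1.18746483e-02 -4.94310796e-05
 -1.84865602e+00 -2.03130362e+00]
[(0.84, array([0.488, 0.015, 0.302]))]
scene crop [[197.0, 54.0], [225.0, 179.0], [255.0, 243.0]] wrist crop [[641.0, 202.0], [640.0, 186.0], [639.0, 212.0]]
```

View pics/s3.png

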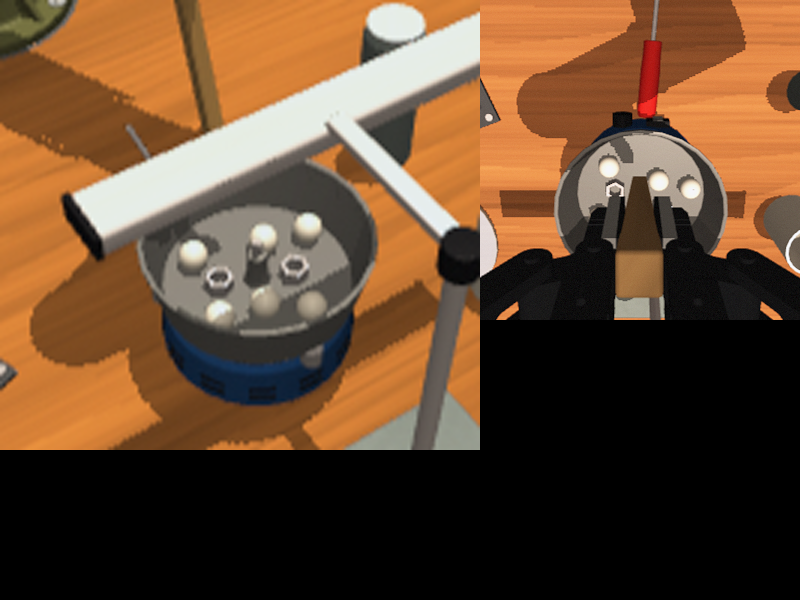

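```bash
python3 - <<'E'
from h import *
print(ray('scene',(276.7,227.7),.127)); print(ray('wrist',(641-360,132+60),.134)+[.097,0,0], ray('wrist',(555-360,260),.134),ray('wrist',(727-360,260),.134))
# scene rim extremes: left/right tangent of rim ellipse
C=np.array([.58,.0135,.134]); a=np.linspace(0,6.283,73)
q=(proj('scene',C+.097*np.c_[np.cos(a),np.sin(a),0*a])-[190,150])*3
print(q.min(0),q.max(0))
E
```

```text
[0.57329558 0.02318849 0.127     ]
[0.58219088 0.01592141 0.134     ] [ 0.56234603 -0.07814789  0.134     ] [0.5621    0.1104755 0.134    ]
[132.57153873 151.17773945] [376.30204436 337.79807298]
```

```bash
python3 -m jog '.26 0 0 0;.26 0 0 0;.26 0 0 0;.26 0 0 0;.26 0 0 0;.16 0 0 0;0 0 0 0;0 0 0 0'; python3 - <<'E'
from h import *
im=read_camera('scene'); s=sense(); print(s['position'],s['ft_force'])
a=im[100:260,190:350]; b=read_camera('wrist')[60:380,140:420]
o=np.zeros((480,800,3),np.uint8); o[:,:480]=cv2.resize(a,None,fx=3,fy=3,interpolation=cv2.INTER_CUBIC); o[:320,500:780]=b
cv2.imwrite('pics/s4.png',o)
E
```

```text
clock: 10.0
position: [0.4688, 0.0142, 0.2717]
tool_rot: [0.707, -0.001, 0.707, 0.001]
ft_force: [0.7, 0.2, 1.0]
width: 0.152
[0.46892099 0.01424243 0.27203589] [ 0.58091235  0.85755115 -0.72541891]
```

View pics/s4.png

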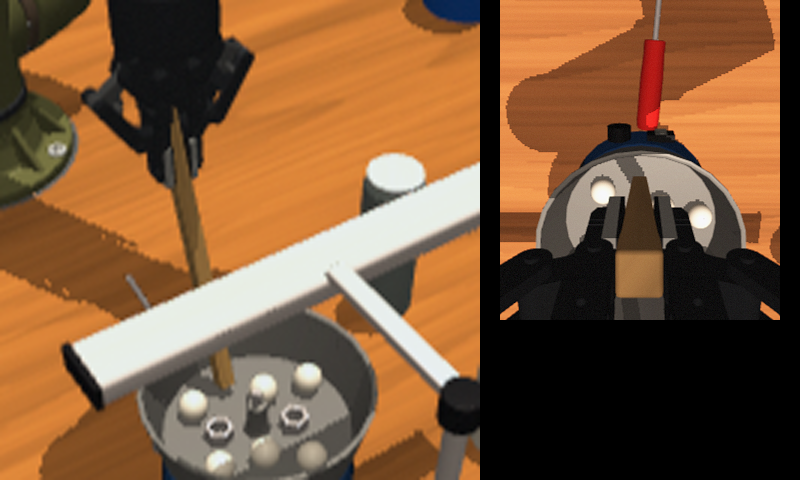

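```bash
python3 -m jog '.06 .233 .031 0;0 .217 .09 0;0 .186 .143 0;0 .143 .186 0;0 .09 .217 0;0 .031 .233 0'; python3 -m jog '0 -.031 .233 0;0 -.09 .217 0;0 -.143 .186 0;0 -.186 .143 0;0 -.217 .09 0;0 -.233 .031 0;0 0 0 0'; python3 - <<'E'
from h import *
im=read_camera('scene'); s=sense(); print(s['clock'],s['position'],s['ft_force'])
a=im[100:260,190:350]; b=read_camera('top')[150:262,240:352]
o=np.zeros((480,800,3),np.uint8); o[:,:480]=cv2.resize(a,None,fx=3,fy=3,interpolation=cv2.INTER_CUBIC); o[:314,485:799]=cv2.resize(b,(314,314),interpolation=cv2.INTER_CUBIC)
cv2.imwrite('pics/s5.png',o)
E
```

```text
clock: 10.7
position: [0.5146, 0.0604, 0.2681]
tool_rot: [0.707, -0.001, 0.707, 0.001]
ft_force: [-0.2, -0.1, -0.3]
width: 0.152
clock: 11.4
position: [0.5587, 0.0127, 0.2686]
tool_rot: [0.707, -0.0, 0.707, -0.0]
ft_force: [-0.1, 0.5, -0.9]
width: 0.148
11.45 [0.55864642 0.01339337 0.26859637] [-0.40482126  0.45549626 -0.34462047]
```

View pics/s5.png

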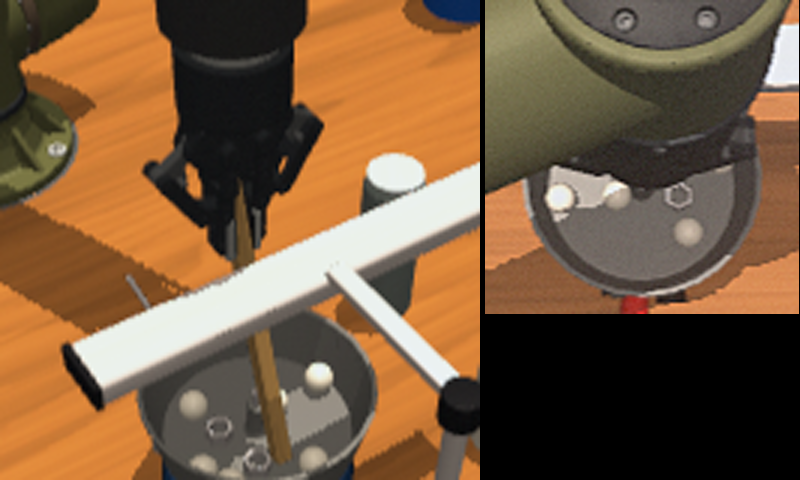

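```bash
python3 -m jog '0 -.233 -.031 0;0 -.217 -.09 0;0 -.186 -.143 0;0 -.143 -.186 0;0 -.09 -.217 0;0 -.031 -.233 0'; python3 -m jog '0 .031 -.233 0;0 .09 -.217 0;0 .143 -.186 0;0 .186 -.143 0;0 .217 -.09 0;0 .233 -.031 0;0 0 0 0'; python3 - <<'E'
from h import *
im=read_camera('scene'); s=sense(); print(s['clock'],s['position'],s['ft_force'],s['width'])
cv2.imwrite('pics/s6.png',cv2.resize(im[100:260,190:350],None,fx=3,fy=3,interpolation=cv2.INTER_CUBIC))
t=np.array(s['position'])+[0,0,.019]
for a in (15,18,21): a=np.radians(a); print(((proj('scene',[t+L*np.array([np.sin(a),0,-np.cos(a)]) for L in (.1,.212)])-[190,100])*3).round(0).tolist())
E
```

```text
clock: 12.1
position: [0.5128, -0.0314, 0.2686]
tool_rot: [0.707, -0.0, 0.707, 0.0]
ft_force: [-0.3, -0.2, -0.3]
width: 0.151
clock: 12.8
position: [0.4684, 0.0155, 0.2682]
tool_rot: [0.707, -0.002, 0.707, 0.001]
ft_force: [1.6, -1.4, -0.3]
width: 0.151
12.85 [0.46846804 0.01498275 0.26802723] [ 0.48352308  0.31986874 -0.71656342] 0.14924317490603808
[[198.0, 273.0], [221.0, 384.0]]
[[201.0, 276.0], [227.0, 389.0]]
[[204.0, 278.0], [233.0, 394.0]]
```

View pics/s6.png

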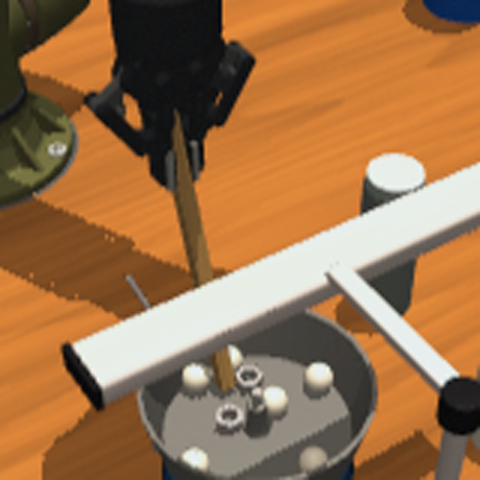

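```bash
python3 -m jog '0 .233 .031 0;0 .217 .09 0;0 .186 .143 0;0 .143 .186 0;0 .09 .217 0;0 .031 .233 0'; python3 -m jog '0 -.031 .233 0;0 -.09 .217 0;0 -.143 .186 0;0 -.186 .143 0;0 -.217 .09 0;0 -.233 .031 0'; python3 -m jog '0 -.233 -.031 0;0 -.217 -.09 0;0 -.186 -.143 0;0 -.143 -.186 0;0 -.09 -.217 0;0 -.031 -.233 0'; python3 -m jog '0 .031 -.233 0;0 .09 -.217 0;0 .143 -.186 0;0 .186 -.143 0;0 .217 -.09 0;0 .233 -.031 0;0 0 0 0;0 0 0 0'; python3 - <<'E'
from h import *
im=read_camera('scene'); s=sense(); print(s['clock'],s['position'],s['ft_force'],s['width'])
cv2.imwrite('pics/s7.png',cv2.resize(im[100:260,190:350],None,fx=3,fy=3,interpolation=cv2.INTER_CUBIC))
E
```

```text
clock: 13.45
position: [0.5143, 0.0603, 0.2676]
tool_rot: [0.707, -0.001, 0.708, 0.001]
ft_force: [0.0, 0.2, -1.0]
width: 0.15
clock: 14.05
position: [0.559, 0.0133, 0.2682]
tool_rot: [0.707, -0.001, 0.707, 0.0]
ft_force: [-0.6, 0.1, -0.6]
width: 0.152
clock: 14.65
position: [0.5127, -0.0311, 0.2685]
tool_rot: [0.707, -0.001, 0.707, 0.001]
ft_force: [-0.1, 1.0, -0.7]
width: 0.145
clock: 15.45
position: [0.4692, 0.015, 0.2685]
tool_rot: [0.707, -0.001, 0.707, 0.001]
ft_force: [2.3, -0.1, -0.8]
width: 0.147
15.5 [0.46923317 0.01472978 0.26845264] [2.09354282 0.50639547 0.46086315] 0.15051760778223222
```

View pics/s7.png

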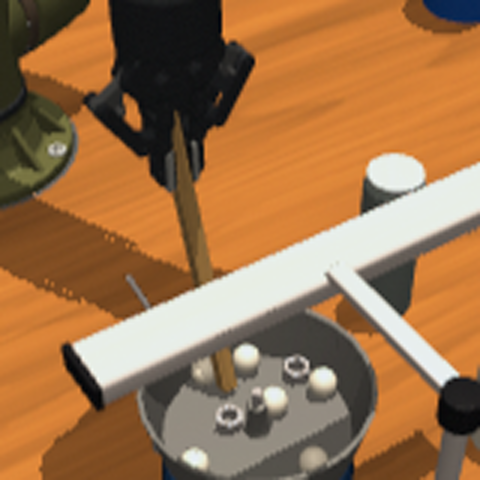

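```bash
python3 - <<'E'
from h import *
def balls(f):
    im=cv2.imread(f); 
    return im
r=lambda u,v:ray('scene',(190+u/3,100+v/3),.0925)[:2]
for n,a,b in [('ball6',(263,387),(273,400)),('ball5',(308,378),(322,382)),('ball4',(312,456),(313,460)),('2',(220,463),(195,460)),('1',(193,403),(200,372)),('nut1?',(218,430),(229,415))]:
    d=r(*b)-r(*a); print(n,r(*a).round(3),r(*b).round(3),(np.hypot(*d)*1000).round(1))
i4=cv2.imread('pics/s4.png')[300:480,120:390]; i7=cv2.imread('pics/s7.png')[300:480,120:390]
o=np.hstack([cv2.resize(x,None,fx=1.45,fy=1.45) for x in (i4,i7)])
cv2.imwrite('pics/cmp.png',o)
E
```

```text
ball6 [0.554 0.039] [0.57  0.038] 16.5
ball5 [0.566 0.076] [0.576 0.084] 12.6
ball4 [0.636 0.032] [0.64  0.031] 4.0
2 [ 0.602 -0.033] [ 0.588 -0.049] 20.3
1 [ 0.536 -0.02 ] [0.51  0.003] 34.6
nut1? [ 0.572 -0.017] [ 0.564 -0.001] 18.0
```

View pics/cmp.png

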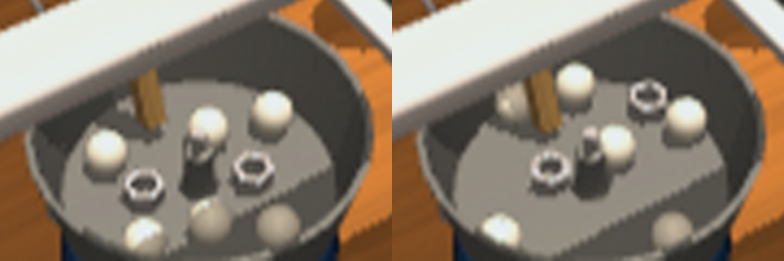

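```bash
python3 -m jog '0 .2 .04 0;0 .2 .04 0;0 .2 .04 0;0 0 .22 0;0 0 .22 0;0 0 .22 0;0 0 .22 0;0 0 0 0'; python3 -m jog '0 0 -.22 0;0 0 -.22 0;0 0 -.22 0;0 0 -.22 0;0 -.2 -.04 0;0 -.2 -.04 0;0 -.2 -.04 0;0 0 0 0;0 0 0 0'; python3 - <<'E'
from h import *
im=read_camera('scene'); s=sense(); print(s['clock'],s['position'],s['ft_force'],s['width'])
cv2.imwrite('pics/s8.png',im)
for i in range(1,7): print(i,find('scene',f'ball{i}_center',6)) if i==1 else 0
print(find('scene','nut1',3))
g=cv2.cvtColor(im,cv2.COLOR_BGR2GRAY)[200:260,230:320]
c=cv2.HoughCircles(cv2.resize(g,None,fx=4,fy=4,interpolation=cv2.INTER_CUBIC),cv2.HOUGH_GRADIENT,1,30,param1=80,param2=16,minRadius=16,maxRadius=28)
if c is not None: print([(ray('scene',(230+x/4,200+y/4),.0925)[:2].round(3).tolist()) for x,y,r in c[0]])
E
```

```text
clock: 16.3
position: [0.5196, 0.0442, 0.2671]
tool_rot: [0.706, -0.001, 0.708, 0.0]
ft_force: [0.1, 0.2, -1.3]
width: 0.152
clock: 17.2
position: [0.4688, 0.0139, 0.268]
tool_rot: [0.707, -0.0, 0.707, 0.0]
ft_force: [-0.2, 0.2, -0.9]
width: 0.15
17.25 [0.4687824  0.01412609 0.26800025] [ 0.73628695  0.3384909  -0.8999134 ] 0.15506359291542993
1 [(0.55, array([0.691, 0.027, 0.295])), (0.52, array([0.521, 0.046, 0.101]))]
[(0.56, array([ 0.563, -0.005,  0.094])), (0.55, array([0.592, 0.007, 0.081])), (0.44, array([0.547, 0.075, 0.088]))]
[[0.566, -0.005], [0.521, 0.05], [0.574, 0.086], [0.633, 0.058], [0.551, 0.072], [0.527, 0.151]]
```

```bash
python3 -m jog '-.1 0 0 0;-.2 0 0 0;-.3 0 0 0;-.35 0 0 0;-.35 0 0 0;-.3 0 0 0;-.1 0 0 0'; python3 -m jog '0 -.5 -.09 0;0 -.75 -.13 0;0 -.75 -.13 0;0 -.75 -.13 0;0 -.75 -.13 0;0 -.75 -.13 0;0 -.66 -.1 0;0 -.42 -.06 0'; python3 -m jog '0 0 0 -.8;0 0 0 -.8;0 0 0 -.81;0 0 0 0;0 0 0 0'; python3 - <<'E'
from h import *
im=read_camera('scene'); s=sense(); print(s['clock'],s['position'],s['ft_force'],s['width'],rot(s['tool_rot']).as_matrix().round(3).tolist())
cv2.imwrite('pics/s9.png',im); print(find('scene','stick'))
# compare stick's foot pixel now and in the lifted reference picture: beech-coloured mask
t=np.array(s['position'])+[0,0,.019];M=rot(s['tool_rot']).as_matrix()
for a in (15,18,21):
  a=np.radians(a); print(proj('scene',[t+L*(M[:,2]*np.sin(a)+M[:,0]*np.cos(a)) for L in (.1,.212)]).round(1).tolist())
ref=cv2.imread('pics/s2.png'); tpl=ref[115:150,85:115]  # foot + rim
r=cv2.matchTemplate(im,ref[40:140,50:112],cv2.TM_CCOEFF_NORMED); print(cv2.minMaxLoc(r))
E
```

```text
clock: 18.05
position: [0.4691, 0.0143, 0.3559]
tool_rot: [0.708, -0.0, 0.706, 0.001]
ft_force: [-0.1, 0.3, -0.1]
width: 0.158
clock: 18.85
position: [0.4236, -0.2542, 0.3532]
tool_rot: [0.707, -0.0, 0.707, 0.0]
ft_force: [-0.1, 1.0, 0.1]
width: 0.151
clock: 19.35
position: [0.4243, -0.2522, 0.3533]
tool_rot: [0.697, -0.118, 0.697, 0.118]
ft_force: [0.8, -0.1, -0.2]
width: 0.149
19.4 [ 0.42427015 -0.2521848   0.35331452] [-0.01177751  0.22543501 -0.49859553] 0.15169794852192167 [[-0.0, -0.33, 0.944], [-0.0, 0.944, 0.33], [-1.0, -0.0, -0.0]]
[(0.69, array([ 0.449, -0.242,  0.298])), (0.4, array([0.693, 0.032, 0.29 ]))]
[[135.4, 196.0], [156.9, 235.8]]
[[136.7, 196.5], [159.8, 237.2]]
[[138.0, 197.0], [162.5, 238.4]]
(-0.5407424569129944, 0.9064229130744934, (20, 265), (108, 134))
```

```bash
python3 - <<'E'
import cv2,numpy as np
a=cv2.imread('pics/s9.png').astype(int);b=cv2.imread('pics/s8.png').astype(int)
d=abs(a-b).sum(2)
for r in range(190,248,4):
    x=np.where(d[r,115:185]>60)[0]+115; print(r,x.min() if len(x) else None,x.max() if len(x) else None,len(x))
E
```

```text
190 129 184 46
194 131 184 46
198 133 184 43
202 136 184 42
206 138 184 41
210 140 184 41
214 143 184 38
218 145 184 37
222 147 184 36
226 149 184 35
230 152 184 33
234 154 184 28
238 157 184 21
242 158 184 23
246 153 184 17
```

```bash
python3 -m jog '0 .016 -.08 0;.25 0 0 0;.25 0 0 0;.25 0 0 0;.25 0 0 0;0 0 0 0'; python3 -m jog '.1 0 0 0;.1 0 0 0;.1 0 0 0;.1 0 0 0;.1 0 0 0;.1 0 0 0;0 0 0 0'
```

```text
clock: 20.05
position: [0.4197, -0.2525, 0.3009]
tool_rot: [0.696, -0.119, 0.698, 0.12]
ft_force: [-0.1, -0.1, -0.9]
width: 0.15
clock: 20.75
position: [0.42, -0.2527, 0.2724]
tool_rot: [0.697, -0.119, 0.697, 0.119]
ft_force: [-0.3, -0.9, -0.8]
width: 0.148
```

```bash
python3 -m jog '.1 0 0 0;.1 0 0 0;.1 0 0 0;.1 0 0 0;.1 0 0 0;.1 0 0 0;.1 0 0 0;.1 0 0 0;.1 0 .02 0;.1 0 .02 0'; python3 -m jog '0 0 .02 0;0 0 .02 0;0 0 0 0'; python3 - <<'E'
from h import *
im=read_camera('scene'); s=sense(); print(s['position'],s['ft_force']); cv2.imwrite('pics/s10.png',im); print(find('scene','stick'))
E
```

```text
clock: 21.75
position: [0.422, -0.2523, 0.223]
tool_rot: [0.697, -0.119, 0.697, 0.119]
ft_force: [-1.0, -0.8, -0.1]
width: 0.151
clock: 22.05
position: [0.4234, -0.2516, 0.223]
tool_rot: [0.696, -0.119, 0.698, 0.119]
ft_force: [-3.2, -0.2, -3.1]
width: 0.152
[ 0.42357532 -0.25157851  0.22304989] [-1.62380167 -0.00951538 -1.26170997]
[(0.56, array([ 0.442, -0.241,  0.181]))]
```

```bash
python3 -m jog '.08 0 0 0;.08 0 0 0;.08 0 0 0;.08 0 0 0;.08 0 .01 0;.08 0 .01 0;.08 0 .01 0;.06 0 .01 0;0 0 0 0'
```

```text
clock: 23.05
position: [0.4254, -0.2509, 0.1915]
tool_rot: [0.696, -0.119, 0.698, 0.119]
ft_force: [-2.7, -1.2, -1.6]
width: 0.149
```

```bash
python3 -m jog '.03 0 0 0;.02 0 0 0;0 0 0 0'; python3 -m jog '0 0 0 0;0 0 0 0;0 0 0 0;0 0 0 0;0 0 0 0;0 0 0 0;0 0 0 0;0 0 0 0;0 0 0 0;0 0 0 0' -1 20;  python3 -m jog '-.1 0 0 0;-.2 0 0 0;-.4 0 0 0;-.4 0 0 0;-.4 0 0 0;-.4 0 0 0;-.4 0 0 0;-.2 0 0 0;0 0 0 0;0 0 0 0'; python3 - <<'E'
from h import *
im=read_camera('wrist'); w0=cv2.imread('pics/w1.png'); s=sense(); print(s['clock'],s['position'],s['ft_force'],s['width'])
print(find('wrist','stick'),find('wrist','holder'))
im=read_camera('scene'); cv2.imwrite('pics/s11.png',im); z=cv2.imread('pics/scene0.png')
print(find('scene','stick'))
d=abs(im.astype(int)-z).sum(2)[195:295,115:200]; print('px changed at stick/holder',(d>90).sum())
for t in ['mug','spray_can','lid','screwdriver','wrench']: print(t,find('scene',t,1))
def edge(i): return [(r,(np.where((i[r,120:170,2].astype(int)-i[r,120:170,0]<75))[0]+120).tolist()[:1]) for r in range(200,240,8)]
t=cv2.matchTemplate(im[180:300,100:215],z[195:265,122:180],cv2.TM_CCOEFF_NORMED); print(cv2.minMaxLoc(t),'expect loc (22,15)')
E
```

```text
clock: 23.35
position: [0.4255, -0.2511, 0.19]
tool_rot: [0.697, -0.119, 0.697, 0.119]
ft_force: [-4.3, -1.1, 1.8]
width: 0.148
clock: 24.35
position: [0.4258, -0.2509, 0.1898]
tool_rot: [0.697, -0.119, 0.697, 0.119]
ft_force: [0.3, -0.0, -0.9]
width: 1.001
clock: 25.35
position: [0.4259, -0.2507, 0.3142]
tool_rot: [0.697, -0.119, 0.697, 0.119]
ft_force: [0.5, 0.1, 0.0]
width: 0.997
25.4 [ 0.4257247  -0.25066044  0.31374562] [ 0.6294399  -0.06313544 -0.05034793] 0.9965817863826258
[(0.55, array([ 0.41 , -0.254,  0.247]))] [(0.72, array([ 0.453, -0.237,  0.024]))]
[(0.68, array([ 0.435, -0.244,  0.176]))]
px changed at stick/holder 3444
mug [(0.82, array([0.658, 0.242, 0.057]))]
spray_can [(0.73, array([0.471, 0.242, 0.161]))]
lid []
screwdriver []
wrench [(0.78, array([0.611, 0.375, 0.008]))]
(-0.35046204924583435, 0.6917056441307068, (57, 49), (22, 15)) expect loc (22,15)
```

```bash
python3 -c "
from workcell import job_done,sense
print(job_done(), sense()['clock'])"
```

```text
the job is handed in; nothing more can be done
the job is handed in; nothing more can be done
```

I took the stick from its holder, stirred two full clockwise turns at about 45 mm radius, put it back in the holder and handed the job in at about 25 s of the 64 s allowed. No verdict was reported.

**Slant:** I carried the stick at about 18°, not the suggested 25–33°. The moves can only turn the tool about its own axis, so the gripper stays upright and the stick kept the lean it has in the holder. By calculation, with the foot at the far side, the fingers were about 3 cm or more from the lamp bar. The gripper body stayed higher than the bar. The wrist force never read above about 5 N.

**Stirring:** The foot was about 7 mm above the bowl floor throughout. After two turns the pictures showed shifts of about 16 mm or more in three quarters. In the near-left quarter my estimates were only 12–17 mm. I therefore added a short extra push there and came back to the near side. All eight pieces were still in the bowl in the last picture I viewed, taken before the extra push. After it I only searched for them by program, and not every piece was found.

**Putting back:** The stick was lowered while held, until the tool was back at the height where I had gripped it, with at most 5 N on the wrist, and then released.

**Last checks:**
- **Stick:** The image match put it exactly where it started. The match score was only 0.69, which I put down to changed shadows.
- **Mug, spray can and wrench:** The camera found the mug and spray can within 2 mm of where they started. It also found the wrench, but I had no starting position to compare it with.
- **Lid and screwdriver:** The camera missed both in this last check, so they are unconfirmed, but the arm never went near them at bench height.

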